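Sort plaster casts by kind and by heft

TASK

Sort the four white plaster casts: damp and dry ones look alike, so feel the weight of each as you lift it. One that weighs 400 g or more is still damp and goes on the slatted drying rack; a lighter one is dry and goes in the crate for its kind, egg-and-dart mouldings in the blue crate and scroll brackets in the grey crate. Fresh plaster chips, so set each one down without dropping it, lying flat with the ornament up and none on top of another, and leave everything else on the bench where it is.

Things in the scene. Friction and masses are not known exactly. Their poses are not given: they have to be found in the camera images.
- moulding_a_center (a point): white plaster egg-and-dart moulding length, loose: straight strip 136 mm long (its x), 54 mm wide (y), 48 mm high, flat parallel sides up to 34 mm, a row of four egg shapes along the top; this point is its centre, 24 mm above its underside. Weighs 0.26 to 0.54 kg, unknown beforehand; damp and dry ones look alike
- moulding_b_center (a point): white plaster egg-and-dart moulding length, loose: straight strip 136 mm long (its x), 54 mm wide (y), 48 mm high, flat parallel sides up to 34 mm, a row of four egg shapes along the top; this point is its centre, 24 mm above its underside. Weighs 0.26 to 0.54 kg, unknown beforehand; damp and dry ones look alike
- bracket_a_center (a point): white plaster scroll bracket, loose, lying on its flat back: 126 mm long (its x), 54 mm wide (y), 56 mm (with a low rib, 59 mm) high at the big scroll (towards +x), 40 mm high at the small scroll (towards -x), about 40 mm high between them, with a leaf carved on top, flat parallel sides; this point is 28 mm above its underside, in the middle of its length and width. Weighs 0.26 to 0.54 kg, unknown beforehand; damp and dry ones look alike
- bracket_b_center (a point): white plaster scroll bracket, loose, lying on its flat back: 126 mm long (its x), 54 mm wide (y), 56 mm (with a low rib, 59 mm) high at the big scroll (towards +x), 40 mm high at the small scroll (towards -x), about 40 mm high between them, with a leaf carved on top, flat parallel sides; this point is 28 mm above its underside, in the middle of its length and width. Weighs 0.26 to 0.54 kg, unknown beforehand; damp and dry ones look alike
- rack: slatted wooden drying rack, standing fixed on the bench: 150 mm (its x) by 300 mm (y), top of the slats 30 mm above the bench; six slats 17 mm wide run along y, with 10 mm gaps; origin under its centre at bench level. Room for three casts side by side, long sides along its x, with about 92 mm between their centres. For damp casts of either kind
- blue_crate: blue plastic crate, open on top, standing fixed on the bench: outside 178 mm (its x) by 208 mm (y) by 55 mm high, walls and floor 4 mm thick; origin under its centre at bench level. Room for two casts side by side, long sides along its x, with about 96 mm between their centres. For dry mouldings; it stands to the left or to the right of the rack
- grey_crate: grey plastic crate, open on top, standing fixed on the bench: outside 178 mm (its x) by 208 mm (y) by 55 mm high, walls and floor 4 mm thick; origin under its centre at bench level. Room for two casts side by side, long sides along its x, with about 96 mm between their centres. For dry brackets; it stands to the left or to the right of the rack
- bowl: white plastic mixing bowl, 150 mm across, 70 mm high, loose. Bystander, to be left alone; origin at its underside centre
- mould: pink silicone mould, open-topped block 100 x 80 x 45 mm, loose. Bystander, to be left alone; origin at its underside centre
- knife: modelling knife, wooden handle and short steel blade, about 200 mm long (its x), 20 mm thick, lying loose near the robot. Bystander, to be left alone; origin at its underside centre
- brush: flat brush, about 200 mm long (its x), lying loose near the robot. Bystander, to be left alone; origin at its underside centre
- jar: amber glass jar with a yellow lid, 70 mm across, 90 mm high, loose. Bystander, to be left alone; origin at its underside centre
- bottle: clear water bottle with a blue cap, 66 mm across, 200 mm high, loose, at the back. Bystander, to be left alone; origin at its underside centre
Not all that is in view belongs to the job. Leave any purple or red look-alike of the part that bears bracket_a_center alone.

How it is judged (in metres and radians):
At the end, for the whole second after the job is handed in: Each cast lies still, released, level within 0.12 rad, ornament up, its full weight on the rack or on the floor of its kind's crate (mouldings blue, brackets grey), centre well inside. Casts on the rack weigh over 0.365 kg, casts in crates under 0.435 kg; between these either will do (((x of moulding_a_center in the frame of rack between -0.07 and 0.07 m and y of moulding_a_center in the frame of rack between -0.145 and 0.145 m and z of moulding_a_center in the frame of rack between 0.049 and 0.06 m and contact force between moulding_a and rack above 3.58 N) or (x of moulding_a_center in the frame of blue_crate between -0.08 and 0.08 m and y of moulding_a_center in the frame of blue_crate between -0.095 and 0.095 m and z of moulding_a_center in the frame of blue_crate between 0.023 and 0.034 m and contact force between moulding_a and blue_crate between 1.5 and 4.27 N)) and angle between each of moulding_a_center, moulding_b_center, bracket_a_center, bracket_b_center's own z axis and vertical below 0.12 rad and linear speed of each of moulding_a, moulding_b, bracket_a, bracket_b below 0.02 m/s and ((x of moulding_b_center in the frame of rack between -0.07 and 0.07 m and y of moulding_b_center in the frame of rack between -0.145 and 0.145 m and z of moulding_b_center in the frame of rack between 0.049 and 0.06 m and contact force between moulding_b and rack above 3.58 N) or (x of moulding_b_center in the frame of blue_crate between -0.08 and 0.08 m and y of moulding_b_center in the frame of blue_crate between -0.095 and 0.095 m and z of moulding_b_center in the frame of blue_crate between 0.023 and 0.034 m and contact force between moulding_b and blue_crate between 1.5 and 4.27 N)) and ((x of bracket_a_center in the frame of rack between -0.07 and 0.07 m and y of bracket_a_center in the frame of rack between -0.145 and 0.145 m and z of bracket_a_center in the frame of rack between 0.053 and 0.064 m and contact force between bracket_a and rack above 3.58 N) or (x of bracket_a_center in the frame of grey_crate between -0.08 and 0.08 m and y of bracket_a_center in the frame of grey_crate between -0.095 and 0.095 m and z of bracket_a_center in the frame of grey_crate between 0.027 and 0.038 m and contact force between bracket_a and grey_crate between 1.5 and 4.27 N)) and ((x of bracket_b_center in the frame of rack between -0.07 and 0.07 m and y of bracket_b_center in the frame of rack between -0.145 and 0.145 m and z of bracket_b_center in the frame of rack between 0.053 and 0.064 m and contact force between bracket_b and rack above 3.58 N) or (x of bracket_b_center in the frame of grey_crate between -0.08 and 0.08 m and y of bracket_b_center in the frame of grey_crate between -0.095 and 0.095 m and z of bracket_b_center in the frame of grey_crate between 0.027 and 0.038 m and contact force between bracket_b and grey_crate between 1.5 and 4.27 N))); the robot touches nothing.
It fails at once if a bystander is pushed more than 30 mm from where it stood (distance of any of bowl, mould, knife, brush, jar, bottle from where it was at the start of the episode above 0.03 m).
It fails at once if a cast is dropped: it falls free of the fingers from more than about 20 mm (faster than 0.6 m/s) ((linear speed of moulding_a above 0.6 m/s and contact force between the fingers and moulding_a below 0.2 N) or (linear speed of moulding_b above 0.6 m/s and contact force between the fingers and moulding_b below 0.2 N) or (linear speed of bracket_a above 0.6 m/s and contact force between the fingers and bracket_a below 0.2 N) or (linear speed of bracket_b above 0.6 m/s and contact force between the fingers and bracket_b below 0.2 N)).
It also fails if it takes over 72 s, if anything falls off the work surface, if the arm or the gripper's body presses on something with over 40 N, if the wrist force passes 120 N, or if a joint passes its speed limit or range.

ROBOT

A 7-joint arm with a two-finger parallel gripper is mounted at the origin on the work surface. World frame = base frame: x ahead of the robot, y to its left, z up, the work surface at z = 0. Lengths are in mm, angles in rad, forces in N, time in s.
With the tool pointing down it reaches from about 400 to 875 mm from the base axis. Payload 4.4 kg.
Tool frame: the origin (TCP) lies midway between the tips of the shut fingers; the grasp point (between the pads) lies 19 mm behind it; z points along the fingers, y is the direction in which the jaws open and shut (so a half turn about z gives the same grasp; the last joint's range is limited). The gripper opens to 85 mm and grips with 20 to 120 N. Pads are 22 mm wide; open, the fingers measure 114 mm over their backs; the gripper's body (76 mm by 85 mm) begins 54 mm behind the grasp point. The pads swing forward as they close: fully open they stand 13 mm farther back than shut.
Start: joints at [1.087, 0.628, 0.038, 1.517, -0.027, 0.996, -0.02], TCP at [263.766, -594.092, 231.313] pointing down, gripper open.
Joint ranges: [-3.06, 3.06], [-0.37, 2.12], [-1.25, 1.32], [0.18, 2.47], [-1.1, 4.24], [0.23, 1.98], [-2.94, 2.94]. Speed limits (rad/s): [2.57, 2.57, 3.14, 3.14, 3.14, 3.14, 3.14].

INTERFACE

Orientations are given as [roll, pitch, yaw] about the fixed x, y, z axes, in that order (R = Rz(yaw) Ry(pitch) Rx(roll)).
In Python, from cell import * gives the robot as it stands. The module is installed in compiled form; this text tells all that it offers.
- The arm moves only by the tool move_arm, never from a script. Its argument "series" is a list of rows, each a list of 2 entries, a list of its own where there are three numbers: the shift along the tool's x, y, z in m, then the turn about the tool's z in rad. In form: [[[x, y, z], yaw], ...]. A call has 1 to 5 rows; each row is the pose to reach, as a shift and turn from the pose measured when the call began, along the tool's axes at that moment; what a row does not reach only later rows make up. A row lasts 1/8 s, in which the tool goes at most 62.5 mm and 10.7 degrees, less where a joint would pass 70% of its speed; a pose out of reach is approached as far as the arm can. A call with a gripper value outside its range is refused whole. "claw" is the opening, from 0 (shut) to 1 (fully open), set as the call begins (left out, the last holds). The fingers move at their own pace and stop on an object; the grip force is fixed at half the most. Time passes only in rows, so rows that repeat a pose let the fingers close. It gives the time, the measured TCP pose, the force and the opening at its end, in the units of the state.
- read_state(): the state, without advancing time (a new reading comes with each control period).
- get_image(name): name is "side" or "top"; returns the picture (384x512x3 uint8, blue, green, red); there is no depth.
- camera_model(name): a dict with "fov_y" (degrees; the focal length in pixels is half the picture's height over the tangent of half this angle, whatever the lens; pixels are square), "cx", "cy" (the principal point, pixels), "pose" (4x4, takes a point from camera to world coordinates). Camera axes: x right, y down, z forward; pixel columns grow to the right and rows downward; lengths in mm; the calibration is good to about 2 mm. A picture is of the moment at which its call begins. camera_model takes no time and is no camera call.
- finish_job(): hands the job in, once; it reports no verdict.
The state is a dict: "clock": time; "qpos": joint angles; "qd": joint speeds; "tau": joint torques, N m; "eef_pos": TCP position; "tool_rot": TCP orientation; "force": force on the tool from outside, world axes, zero at the start; "torque": the same for the moment, N m; "width": finger opening in mm.
Only numpy, scipy, OpenCV 4.12 (cv2) and the standard library are available. Lean on these libraries where they do the work, as an engineer would, in place of code of your own. Each camera call takes 0.05 s, during which the arm holds its last target. There are 200 camera calls.

## Working session

There is one attempt and no reset: what is moved stays moved. The work goes in short steps, Python scripts to look and compute and a tool call to move; the robot and the scene stay as the last step left them, time stands still between calls to the robot, and variables do not carry over. Pictures are saved under pics/ and viewed, about 8 in all and at most 12, crops included, and the job is handed in when it is done.

Besides the shell and the picture viewer there is one more tool, called after ">>>" by a JSON object that holds its "method" and its "body", one argument or row to a line. move_arm: Moves the arm, as the interface text tells. Its arguments: {"type":"object","properties":{"series":{"type":"array"},"claw":{"type":"number"}},"required":["series"]}

```bash
mkdir -p pics; python3 - <<'E'
from cell import *
import cv2,numpy as np
print(read_state())
for n in("top","side"):
    im=get_image(n);cv2.imwrite(f"pics/{n}0.png",im)
    m=camera_model(n);print(n,m)
E
```

```text
{'clock': 0.0, 'qpos': array([ 1.08720467,  0.62931041,  0.03843266,  1.51837143, -0.02702392,
        0.99629619, -0.01999981]), 'qd': array([ 6.58817250e-04,  7.84679048e-04,  5.16551275e-05, -1.14844552e-03,
        1.22692555e-04,  6.57887259e-04, -3.65441109e-04]), 'tau': array([-2.01298739e-03, -5.63400507e+01,  1.22574862e+00, -1.93448067e+01,
        1.09590791e-02,  1.05673779e-02,  1.83137286e-05]), 'eef_pos': array([ 263.51817681, -593.50535836,  230.41096261]), 'tool_rot': array([-3.13972462e+00, -2.63007750e-06,  4.17786280e-01]), 'force': array([-0.40857319, -0.73090846, -0.08821369]), 'torque': array([ 0.00355128, -0.02556813, -0.02138659]), 'width': 85.53858482566238}
top {'fov_y': 52.16765612287775, 'cx': 256.4836035792539, 'cy': 195.1047215614881, 'pose': array([[ 2.82027488e-02, -9.93282154e-01,  1.12228191e-01,
         3.81755225e+02],
       [-9.99511678e-01, -2.95330188e-02, -1.02081633e-02,
         5.43422150e+01],
       [ 1.34540237e-02, -1.11885489e-01, -9.93630025e-01,
         1.23228771e+03],
       [ 0.00000000e+00,  0.00000000e+00,  0.00000000e+00,
         1.00000000e+00]])}
side {'fov_y': 47.542043407428146, 'cx': 254.61252246905258, 'cy': 184.5662787967073, 'pose': array([[-9.90980536e-01, -7.05874726e-02,  1.13907796e-01,
         3.07532488e+02],
       [-1.32861108e-01,  6.28408640e-01, -7.66453200e-01,
         1.25783696e+03],
       [-1.74786489e-02, -7.74674119e-01, -6.32119061e-01,
         1.03862480e+03],
       [ 0.00000000e+00,  0.00000000e+00,  0.00000000e+00,
         1.00000000e+00]])}
```

View pics/top0.png

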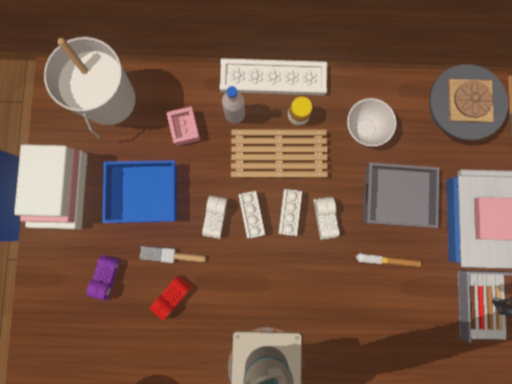

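View pics/side0.png

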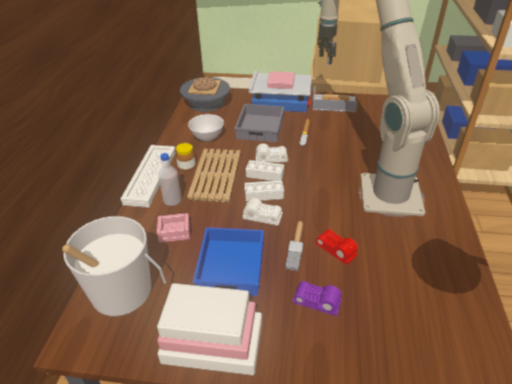

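The top view (+x up, +y left) shows the casts in a row at about (215,217) bracket, (252,214) moulding, (291,212) moulding and (327,217) bracket. The rack is at (279,153), the blue crate at (139,191) and the grey crate at (403,195). The side view agrees. The red and purple look-alikes are near the robot on the +y side.

```bash
cat > h.py <<'E'
from cell import *
import cv2,numpy as np
def ray(n,uv,z):
    m=camera_model(n);f=192/np.tan(np.radians(m["fov_y"])/2);P=m["pose"]
    d=P[:3,:3]@np.array([(uv[0]-m["cx"])/f,(uv[1]-m["cy"])/f,1]);o=P[:3,3]
    return (o+d*(z-o[2])/d[2])[:2]
def rect(n,mask,box,z,k=1):
    """minAreaRect in world plane z of the largest blob inside box (u0,v0,u1,v1)"""
    w=np.zeros_like(mask);u0,v0,u1,v1=box;w[v0:v1,u0:u1]=mask[v0:v1,u0:u1]
    w=cv2.morphologyEx(w,cv2.MORPH_CLOSE,np.ones((k,k)))
    c=max(cv2.findContours(w,0,2)[0],key=cv2.contourArea)[:,0]
    r=cv2.minAreaRect(np.array([ray(n,p,z) for p in c],np.float32))
    b=cv2.boxPoints(r);e=[b[1]-b[0],b[2]-b[1]];return r,b,e
def show(n,mask,box,z,name,k=1,longx=True):
    r,b,e=rect(n,mask,box,z,k);L=max(e,key=np.linalg.norm)
    a=(np.arctan2(L[1],L[0])+np.pi/2)%np.pi-np.pi/2
    print(name,np.round(r[0],1),np.round(r[1],1),"long axis yaw",round(float(a),3))
def go(x,y,z,yaw):
    s=read_state();p=s["eef_pos"];t=s["tool_rot"][2];c,d=np.cos(t),np.sin(t)
    v=np.array([x,y,z])-p
    dy=(yaw-t+np.pi/2)%np.pi-np.pi/2
    print("shift m",np.round([(c*v[0]+d*v[1])/1e3,(d*v[0]-c*v[1])/1e3,-v[2]/1e3],4),"turn",round(float(-dy),3),
      "| pos",np.round(p,1),"yaw",round(float(t),3),"clk",round(s["clock"],2),"w",round(s["width"],1),"F",np.round(s["force"],2),"q7",np.round(s["qpos"][[0,6]],2))
E
python3 - <<'E'
from h import *
im=cv2.imread("pics/top0.png");hsv=cv2.cvtColor(im,cv2.COLOR_BGR2HSV)
wh=cv2.inRange(hsv,(0,0,120),(179,70,255))
for nm,b,z in(("brL",(195,190,233,245),42),("moL",(233,185,270,245),36),("moR",(272,182,306,240),36),("brR",(308,190,345,245),42)):show("top",wh,b,z,nm)
bl=cv2.inRange(hsv,(100,120,40),(125,255,255));show("top",bl,(95,150,185,230),55,"blue",5)
gr=cv2.inRange(hsv,(0,0,40),(179,70,150));show("top",gr,(355,155,447,235),55,"grey",5)
wd=cv2.inRange(hsv,(8,60,110),(30,200,255));show("top",wd,(225,120,335,182),30,"rack",15)
cv2.imwrite("pics/m.png",cv2.resize(np.vstack([im[115:250,90:450],cv2.cvtColor(wh|bl|gr|wd,cv2.COLOR_GRAY2BGR)[115:250,90:450]]),None,fx=2,fy=2))
E
```

```text
brL [447.1 169.9] [ 60.  124.6] long axis yaw -0.128
moL [457.8  55.9] [141.5  58.4] long axis yaw 0.229
moR [468.4 -62.1] [ 59.5 142.3] long axis yaw -0.103
brR [ 454.4 -173.6] [125.   66.1] long axis yaw 0.183
blue [516.6 395.1] [183.2 220. ] long axis yaw -1.518
grey [ 529.4 -397.4] [228.  186.3] long axis yaw 1.529
rack [661.  -27.1] [194.7 344.1] long axis yaw -1.541
```

View pics/m.png

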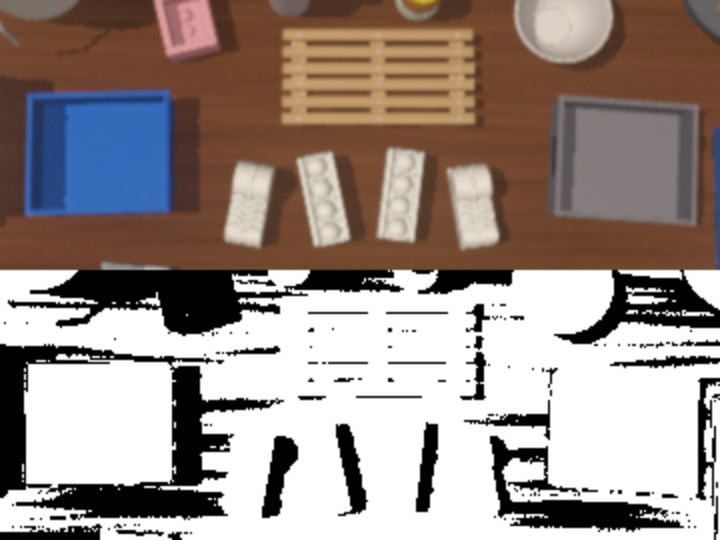

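The casts are segmented cleanly. The rack and crate masks leak into the wood, so I'll use their visible corners instead: rack about (232,129)-(328,177), blue (103,161)-(175,222), grey rim (368,163)-(438,226).

```bash
python3 - <<'E'
from h import *
o=np.array([90,115])
for n,c,z in(("rack",[(284,29),(473,30),(477,124),(283,122)],30),("blue",[(26,92),(170,91),(171,214),(26,215)],55),("grey",[(556,96),(698,103),(696,223),(550,215)],55)):
    w=np.array([ray("top",np.array(p)/2+o,z) for p in c]);e=w[3]-w[0]+w[2]-w[1]
    print(n,np.round(w.mean(0),1),np.round([np.linalg.norm(w[1]-w[0]),np.linalg.norm(w[2]-w[1])]),"x-axis yaw",round(float(np.arctan2(-e[1],-e[0])),3))
go(454,-174,130,.183)
E
```

```text
rack [652.2 -26.8] [298. 150.] x-axis yaw 0.037
blue [516.  395.8] [218. 187.] x-axis yaw 0.066
grey [ 530.2 -401.1] [218. 184.] x-axis yaw -0.047
shift m [ 0.3443 -0.3062  0.1005] turn 0.235 | pos [ 263.5 -593.6  230.5] yaw 0.418 clk 0.1 w 85.5 F [ 0.19 -0.05 -0.73] q7 [ 1.09 -0.02]
```

>>> {"method": "move_arm", "body": {
  "series": [
    [[0.344, -0.306, 0.05], 0.235],
    [[0.344, -0.306, 0.05], 0.235],
    [[0.344, -0.306, 0.05], 0.235],
    [[0.344, -0.306, 0.05], 0.235],
    [[0.344, -0.306, 0.05], 0.235]
  ],
  "claw": 1
}}

```text
clock: 0.72
eef_pos: [392.4, -309.1, 197.1]
tool_rot: [-3.14, 0.0, 0.183]
force: [1.5, 0.6, 0.5]
width: 85.8
```

```bash
python3 -c "
from h import *
go(454,-174,110,.183)"
```

```text
shift m [ 0.0851 -0.1217  0.0871] turn -0.0 | pos [ 392.4 -309.1  197.1] yaw 0.183 clk 0.72 w 85.8 F [1.45 0.55 0.52] q7 [ 0.54 -0.71]
```

>>> {"method": "move_arm", "body": {
  "series": [
    [[0.085, -0.122, 0.087], 0],
    [[0.085, -0.122, 0.087], 0],
    [[0.085, -0.122, 0.087], 0],
    [[0.085, -0.122, 0.087], 0],
    [[0.085, -0.122, 0.087], 0]
  ]
}}

```text
clock: 1.35
eef_pos: [453.5, -174.2, 110.3]
tool_rot: [-3.14, 0.001, 0.182]
force: [-0.2, -0.7, 0.3]
width: 85.1
```

```bash
python3 - <<'E'
from h import *
a,b=get_image("top"),get_image("side")
cv2.imwrite("pics/c1.png",np.hstack([cv2.resize(a[150:270,170:370],(400,240)),cv2.resize(b[90:240,200:400],(320,240))]))
go(454,-174,8,.183)
E
```

```text
shift m [ 0.0007 -0.0011  0.1028] turn -0.003 | pos [ 453.5 -175.2  110.8] yaw 0.18 clk 1.45 w 85.6 F [-0.6  -0.24  0.15] q7 [ 0.25 -0.97]
```

View pics/c1.png

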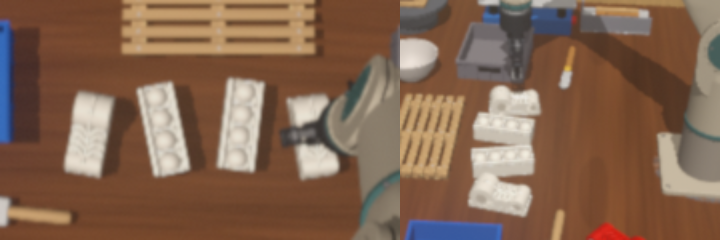

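```bash
cat >> h.py <<'E'
def proj(n,p):
    m=camera_model(n);f=192/np.tan(np.radians(m["fov_y"])/2);q=np.linalg.inv(m["pose"])@np.append(p,1)
    return np.round([m["cx"]+f*q[0]/q[2],m["cy"]+f*q[1]/q[2]],1)
E
python3 - <<'E'
from h import *
p=read_state()["eef_pos"]
for n,o,s in(("top",(170,150),2),("side",(200,90),1.6)):
    for q in (p,p+[0,0,60],p+[0,43,15],p+[0,-43,15],np.array([454,-174,28])):
        r=proj(n,q);print(n,r,(r-o)*s+(0 if n=="top" else np.array([400,0])))
E
```

```text
top [331.9 216.4] [323.8 132.8]
top [336.5 215.1] [333.  130.2]
top [317.9 215.6] [295.8 131.2]
top [348.2 216.5] [356.4 133. ]
top [326.  217.8] [312.  135.6]
side [270.5 135.3] [512.8   72.48]
side [270.6 122. ] [512.96  51.2 ]
side [269.3 138.1] [510.88  76.96]
side [271.6 126.3] [514.56  58.08]
side [270.2 152.9] [512.32 100.64]
```

The fingers line up with bracket R in both views: the projected left finger falls at crop (296,131), matching the picture. Descending and gripping.

>>> {"method": "move_arm", "body": {
  "series": [
    [[0.001, -0.001, 0.04], 0],
    [[0.001, -0.001, 0.08], 0],
    [[0.001, -0.001, 0.105], 0],
    [[0.001, -0.001, 0.105], 0],
    [[0.001, -0.001, 0.105], 0]
  ]
}}

```text
clock: 2.08
eef_pos: [454.2, -175.6, 6.1]
tool_rot: [3.141, -0.0, 0.177]
force: [-0.1, 0.3, -0.1]
width: 85.3
```

>>> {"method": "move_arm", "body": {
  "series": [
    [[0, 0, 0], 0],
    [[0, 0, 0], 0],
    [[0, 0, 0], 0],
    [[0, 0, 0], 0],
    [[0, 0, 0], 0]
  ],
  "claw": 0
}}

```text
clock: 2.7
eef_pos: [454.4, -175.8, 6.9]
tool_rot: [3.141, -0.001, 0.177]
force: [-1.0, 0.3, 5.5]
width: 52.8
```

>>> {"method": "move_arm", "body": {
  "series": [
    [[0, 0, -0.015], 0],
    [[0, 0, -0.04], 0],
    [[0, 0, -0.065], 0],
    [[0, 0, -0.09], 0],
    [[0, 0, -0.105], 0]
  ]
}}

```text
clock: 3.32
eef_pos: [454.3, -175.8, 113.5]
tool_rot: [3.14, -0.002, 0.177]
force: [0.8, 0.3, -5.8]
width: 53.0
```

>>> {"method": "move_arm", "body": {
  "series": [
    [[0, 0, 0], 0],
    [[0, 0, 0], 0]
  ]
}}

```text
clock: 3.58
eef_pos: [453.8, -175.5, 113.1]
tool_rot: [3.141, -0.001, 0.177]
force: [0.3, 0.3, -5.7]
width: 52.8
```

```bash
cat >> h.py <<'E'
def weigh(n=8):
    F=[]
    for i in range(n):get_image("top");F.append(read_state()["force"][2])
    print("Fz",np.round(F,2),"mean",np.mean(F),"kg",-np.mean(F)/9.81)
E
python3 -c "
from h import *
weigh(12)
s=read_state();print(s['torque'],s['tool_rot'])
go(530,-401+45,120,-.047)
go(652,-27-92,140,.037)"
```

```text
Fz [-5.29 -5.54 -4.85 -5.77 -5.5  -4.74 -4.01 -5.42 -5.39 -5.52 -4.88 -5.31] mean -5.183910553068762 kg 0.5284312490386098
[0.05570052 0.0576411  0.0144594 ] [ 3.14009019e+00 -2.39114700e-03  1.77045998e-01]
shift m [ 0.0427  0.1907 -0.0065] turn 0.224 | pos [ 454.3 -175.8  113.5] yaw 0.177 clk 4.17 w 53.1 F [-0.15  0.85 -5.31] q7 [ 0.18 -0.86]
shift m [ 0.2046 -0.0211 -0.0265] turn 0.14 | pos [ 454.3 -175.8  113.5] yaw 0.177 clk 4.17 w 53.1 F [-0.15  0.85 -5.31] q7 [ 0.18 -0.86]
```

Fz is about -5.2 N, so roughly 0.53 kg: damp, and it goes to the rack's right slot.

>>> {"method": "move_arm", "body": {
  "series": [
    [[0.04, -0.004, -0.02], 0.03],
    [[0.095, -0.01, -0.027], 0.08],
    [[0.15, -0.016, -0.027], 0.14],
    [[0.19, -0.021, -0.027], 0.14],
    [[0.207, -0.022, -0.027], 0.14]
  ]
}}

```text
clock: 4.8
eef_pos: [656.4, -115.0, 140.2]
tool_rot: [3.142, -0.003, 0.04]
force: [-0.8, -0.7, -5.7]
width: 52.8
```

>>> {"method": "move_arm", "body": {
  "series": [
    [[0, 0, 0], 0],
    [[0, 0, 0], 0]
  ]
}}

```text
clock: 5.05
eef_pos: [654.9, -115.2, 139.6]
tool_rot: [-3.141, -0.001, 0.04]
force: [-0.1, -0.5, -5.4]
width: 53.0
```

```bash
python3 -c "
from h import *
go(655.5,-117,37.5,.037)"
```

```text
shift m [0.0005 0.0018 0.1021] turn 0.003 | pos [ 654.9 -115.2  139.6] yaw 0.04 clk 5.05 w 53.0 F [-0.12 -0.52 -5.41] q7 [-0.03 -1.18]
```

>>> {"method": "move_arm", "body": {
  "series": [
    [[0, 0.002, 0.04], 0],
    [[0, 0.002, 0.075], 0],
    [[0, 0.002, 0.095], 0],
    [[0, 0.002, 0.101], 0],
    [[0, 0.002, 0.102], 0]
  ]
}}

```text
clock: 5.68
eef_pos: [655.6, -117.6, 38.3]
tool_rot: [3.141, -0.002, 0.04]
force: [0.9, 0.6, -4.8]
width: 53.0
```

>>> {"method": "move_arm", "body": {
  "series": [
    [[0, 0, 0], 0],
    [[0, 0, 0], 0]
  ]
}}

```text
clock: 5.92
eef_pos: [656.5, -117.8, 39.6]
tool_rot: [3.141, -0.004, 0.04]
force: [0.3, 0.1, -5.0]
width: 53.1
```

>>> {"method": "move_arm", "body": {
  "series": [
    [[0, 0, 0.002], 0],
    [[0, 0, 0.003], 0],
    [[0, 0, 0.003], 0]
  ]
}}

```text
clock: 6.3
eef_pos: [656.8, -117.8, 37.0]
tool_rot: [3.141, -0.005, 0.04]
force: [0.3, 0.3, -0.8]
width: 52.9
```

Supported. Now releasing and rising, then heading to moulding R.

>>> {"method": "move_arm", "body": {
  "series": [
    [[0, 0, 0.001], 0],
    [[0, 0, 0.001], 0],
    [[0, 0, 0], 0],
    [[0, 0, 0], 0]
  ],
  "claw": 1
}}

```text
clock: 6.8
eef_pos: [657.1, -117.8, 37.3]
tool_rot: [3.141, -0.006, 0.04]
force: [-0.6, 0.2, -0.2]
width: 85.2
```

>>> {"method": "move_arm", "body": {
  "series": [
    [[0, 0, -0.03], 0],
    [[0, 0, -0.07], 0],
    [[0, 0, -0.1], 0]
  ]
}}

```text
clock: 7.18
eef_pos: [657.0, -118.0, 139.0]
tool_rot: [3.14, -0.007, 0.04]
force: [0.3, 0.3, 0.0]
width: 85.4
```

```bash
python3 -c "
from h import *
go(468.5,-62,110,-.103)"
```

```text
shift m [-0.1861 -0.0634  0.029 ] turn 0.143 | pos [ 657. -118.  139.] yaw 0.04 clk 7.17 w 85.4 F [0.28 0.27 0.02] q7 [-0.03 -1.17]
```

>>> {"method": "move_arm", "body": {
  "series": [
    [[-0.186, -0.063, 0.02], 0.143],
    [[-0.186, -0.063, 0.02], 0.143],
    [[-0.186, -0.063, 0.03], 0.143],
    [[-0.186, -0.063, 0.03], 0.143],
    [[-0.186, -0.063, 0.03], 0.143]
  ]
}}

```text
clock: 7.8
eef_pos: [469.3, -62.4, 107.9]
tool_rot: [3.141, -0.008, -0.103]
force: [0.5, -0.0, 0.9]
width: 85.2
```

```bash
python3 - <<'E'
from h import *
a,b=get_image("top"),get_image("side")
cv2.imwrite("pics/c2.png",np.hstack([cv2.resize(a[110:260,170:370],(400,300)),cv2.resize(b[90:240,160:360],(400,300))]))
go(468.5,-62,5,-.103)
E
```

```text
shift m [-0.003  -0.0008  0.1031] turn -0.0 | pos [471.4 -63.1 108.1] yaw -0.103 clk 7.9 w 85.4 F [ 0.71 -0.95 -1.08] q7 [-0.11 -1.24]
```

View pics/c2.png

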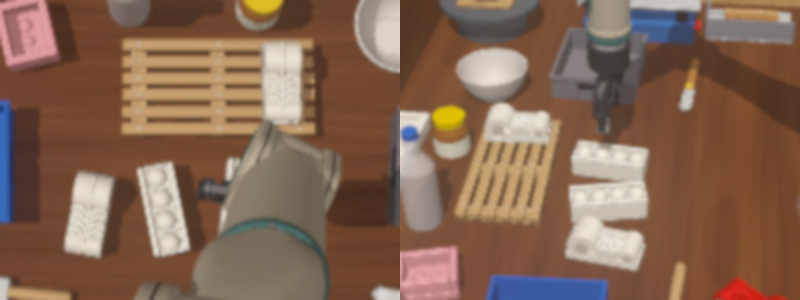

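Bracket R lies flat on the rack's right slot at crop (283,82), well inside the slats. The gripper is over moulding R. Descending, gripping and weighing.

>>> {"method": "move_arm", "body": {
  "series": [
    [[-0.003, -0.001, 0.04], 0],
    [[-0.003, -0.001, 0.08], 0],
    [[-0.003, -0.001, 0.103], 0],
    [[-0.003, -0.001, 0.103], 0],
    [[-0.003, -0.001, 0.103], 0]
  ]
}}

```text
clock: 8.52
eef_pos: [471.3, -62.5, 4.5]
tool_rot: [3.14, -0.012, -0.104]
force: [0.5, 0.2, 0.2]
width: 85.5
```

>>> {"method": "move_arm", "body": {
  "series": [
    [[0, 0, 0], 0],
    [[0, 0, 0], 0],
    [[0, 0, 0], 0],
    [[0, 0, 0], 0],
    [[0, 0, 0], 0]
  ],
  "claw": 0
}}

```text
clock: 9.15
eef_pos: [472.2, -62.5, 5.1]
tool_rot: [3.14, -0.014, -0.103]
force: [1.6, 1.5, 5.2]
width: 53.5
```

>>> {"method": "move_arm", "body": {
  "series": [
    [[0, 0, -0.015], 0],
    [[0, 0, -0.04], 0],
    [[0, 0, -0.065], 0],
    [[0, 0, -0.09], 0],
    [[0, 0, -0.105], 0]
  ]
}}

```text
clock: 9.78
eef_pos: [470.4, -62.1, 110.7]
tool_rot: [3.14, -0.013, -0.103]
force: [0.7, -0.2, -4.1]
width: 53.5
```

>>> {"method": "move_arm", "body": {
  "series": [
    [[0, 0, 0], 0],
    [[0, 0, 0], 0]
  ]
}}

```text
clock: 10.02
eef_pos: [469.7, -61.8, 109.9]
tool_rot: [3.14, -0.012, -0.103]
force: [-0.5, 0.4, -4.3]
width: 53.4
```

```bash
python3 -c "
from h import *
weigh(12)
go(652,-27,140,.037)
go(516,395-45,130,.066)"
```

```text
Fz [-4.07 -4.15 -4.48 -3.63 -4.06 -4.16 -4.38 -4.2  -4.42 -4.28 -3.44 -4.22] mean -4.123186071370271 kg 0.4203043905576219
shift m [ 0.177  -0.0537 -0.0294] turn -0.14 | pos [470.4 -62.2 110.6] yaw -0.103 clk 10.62 w 53.0 F [ 0.42 -1.05 -4.22] q7 [-0.26 -0.98]
shift m [ 0.0028 -0.4147 -0.0194] turn -0.169 | pos [470.4 -62.2 110.6] yaw -0.103 clk 10.62 w 53.0 F [ 0.42 -1.05 -4.22] q7 [-0.26 -0.98]
```

About 0.42 kg, so damp: rack, middle slot.

>>> {"method": "move_arm", "body": {
  "series": [
    [[0.03, -0.01, -0.02], -0.03],
    [[0.08, -0.025, -0.029], -0.08],
    [[0.13, -0.04, -0.029], -0.14],
    [[0.165, -0.05, -0.029], -0.14],
    [[0.178, -0.054, -0.029], -0.14]
  ]
}}

```text
clock: 11.25
eef_pos: [654.6, -25.6, 141.4]
tool_rot: [3.138, -0.014, 0.039]
force: [-0.6, -0.8, -4.2]
width: 53.4
```

>>> {"method": "move_arm", "body": {
  "series": [
    [[0, 0, 0], 0],
    [[0, 0, 0], 0]
  ]
}}

```text
clock: 11.5
eef_pos: [653.4, -25.7, 140.9]
tool_rot: [3.139, -0.012, 0.038]
force: [-0.0, -0.1, -4.9]
width: 53.0
```

```bash
python3 -c "
from h import *
go(652,-26,36,.037)"
```

```text
shift m [-0.0014  0.0003  0.1049] turn 0.001 | pos [653.4 -25.7 140.9] yaw 0.038 clk 11.5 w 53.0 F [-0.04 -0.12 -4.88] q7 [-0.31 -1.1 ]
```

>>> {"method": "move_arm", "body": {
  "series": [
    [[0, 0.0, 0.04], 0],
    [[0, 0.0, 0.075], 0],
    [[0, 0.0, 0.095], 0],
    [[0, 0.0, 0.102], 0],
    [[0, 0.0, 0.103], 0]
  ]
}}

```text
clock: 12.12
eef_pos: [655.1, -26.2, 38.4]
tool_rot: [3.138, -0.013, 0.038]
force: [-0.1, -0.0, -4.4]
width: 53.3
```

>>> {"method": "move_arm", "body": {
  "series": [
    [[0, 0, 0.001], 0],
    [[0, 0, 0.002], 0],
    [[0, 0, 0.002], 0]
  ]
}}

```text
clock: 12.5
eef_pos: [655.3, -26.2, 36.9]
tool_rot: [3.138, -0.014, 0.038]
force: [0.2, 0.1, -3.4]
width: 53.4
```

>>> {"method": "move_arm", "body": {
  "series": [
    [[0, 0, 0.001], 0],
    [[0, 0, 0.002], 0],
    [[0, 0, 0.002], 0]
  ]
}}

```text
clock: 12.88
eef_pos: [655.5, -26.2, 35.2]
tool_rot: [3.139, -0.014, 0.038]
force: [-0.8, -0.1, -1.8]
width: 53.5
```

>>> {"method": "move_arm", "body": {
  "series": [
    [[0, 0, 0], 0],
    [[0, 0, 0], 0],
    [[0, 0, 0], 0],
    [[0, 0, 0], 0]
  ],
  "claw": 0.84
}}

```text
clock: 13.38
eef_pos: [655.6, -26.2, 35.3]
tool_rot: [3.139, -0.014, 0.038]
force: [0.3, -0.5, 0.7]
width: 71.8
```

>>> {"method": "move_arm", "body": {
  "series": [
    [[0, 0, -0.03], 0],
    [[0, 0, -0.07], 0],
    [[0, 0, -0.1], 0]
  ]
}}

```text
clock: 13.75
eef_pos: [654.6, -26.2, 136.9]
tool_rot: [3.138, -0.015, 0.038]
force: [0.2, 0.5, -0.1]
width: 71.3
```

```bash
python3 -c "
from h import *
weigh(4)
go(458,56,110,.229)"
```

```text
Fz [ 2.29 -0.57  0.07 -0.59] mean 0.2983886993429026 kg -0.03041678892384328
shift m [-0.193  -0.0892  0.0256] turn -0.191 | pos [654.3 -25.8 135.6] yaw 0.038 clk 13.95 w 71.7 F [ 0.05  0.04 -0.59] q7 [-0.31 -1.1 ]
```

>>> {"method": "move_arm", "body": {
  "series": [
    [[-0.193, -0.089, 0.01], -0.191],
    [[-0.193, -0.089, 0.01], -0.191],
    [[-0.193, -0.089, 0.02], -0.191],
    [[-0.193, -0.089, 0.025], -0.191],
    [[-0.193, -0.089, 0.025], -0.191]
  ],
  "claw": 1
}}

```text
clock: 14.58
eef_pos: [455.3, 56.7, 106.3]
tool_rot: [3.137, -0.009, 0.231]
force: [1.0, -0.3, -0.3]
width: 85.1
```

```bash
python3 -c "
from h import *
go(458,56,5,.229)"
```

```text
shift m [0.0025 0.0013 0.1013] turn 0.002 | pos [455.3  56.7 106.3] yaw 0.231 clk 14.57 w 85.1 F [ 0.97 -0.25 -0.33] q7 [-0.48 -0.95]
```

>>> {"method": "move_arm", "body": {
  "series": [
    [[0.002, 0.001, 0.04], 0],
    [[0.002, 0.001, 0.08], 0],
    [[0.002, 0.001, 0.101], 0],
    [[0.002, 0.001, 0.101], 0],
    [[0.002, 0.001, 0.101], 0]
  ]
}}

```text
clock: 15.2
eef_pos: [459.6, 55.4, 5.6]
tool_rot: [3.136, -0.01, 0.231]
force: [0.5, 0.8, 0.8]
width: 85.0
```

>>> {"method": "move_arm", "body": {
  "series": [
    [[0, 0, 0], 0],
    [[0, 0, 0], 0],
    [[0, 0, 0], 0],
    [[0, 0, 0], 0],
    [[0, 0, 0], 0]
  ],
  "claw": 0
}}

```text
clock: 15.82
eef_pos: [460.3, 55.8, 6.7]
tool_rot: [3.137, -0.012, 0.231]
force: [-0.1, 0.4, 5.8]
width: 53.3
```

>>> {"method": "move_arm", "body": {
  "series": [
    [[0, 0, -0.015], 0],
    [[0, 0, -0.04], 0],
    [[0, 0, -0.065], 0],
    [[0, 0, -0.09], 0],
    [[0, 0, -0.105], 0]
  ]
}}

```text
clock: 16.45
eef_pos: [459.0, 56.1, 113.0]
tool_rot: [3.137, -0.014, 0.231]
force: [-0.1, 0.1, -2.8]
width: 53.0
```

>>> {"method": "move_arm", "body": {
  "series": [
    [[0, 0, 0], 0],
    [[0, 0, 0], 0]
  ]
}}

```text
clock: 16.7
eef_pos: [458.6, 56.4, 112.7]
tool_rot: [3.137, -0.013, 0.232]
force: [0.1, -0.3, -3.3]
width: 53.6
```

```bash
python3 -c "
from h import *
weigh(12)
go(652-3.4,-27+92,140,.037)
go(516,395-0,150,.066)"
```

```text
Fz [-2.73 -3.96 -2.6  -3.4  -2.37 -2.51 -2.54 -2.94 -3.31 -3.27 -3.02 -2.88] mean -2.9608831568816836 kg 0.30182295177183316
shift m [ 0.1866  0.0348 -0.0271] turn 0.194 | pos [459.   56.1 112.9] yaw 0.231 clk 17.3 w 53.4 F [ 0.26 -0.89 -2.88] q7 [-0.57 -0.8 ]
shift m [ 0.1332 -0.3168 -0.0371] turn 0.165 | pos [459.   56.1 112.9] yaw 0.231 clk 17.3 w 53.4 F [ 0.26 -0.89 -2.88] q7 [-0.57 -0.8 ]
```

About 0.30 kg, so dry: it goes in the middle of the blue crate.

>>> {"method": "move_arm", "body": {
  "series": [
    [[0.015, -0.03, -0.037], 0.03],
    [[0.038, -0.09, -0.037], 0.08],
    [[0.063, -0.15, -0.037], 0.13],
    [[0.088, -0.21, -0.037], 0.165],
    [[0.113, -0.27, -0.037], 0.165]
  ]
}}

```text
clock: 17.92
eef_pos: [504.8, 338.0, 150.0]
tool_rot: [3.139, -0.014, 0.067]
force: [1.1, 0.1, -3.1]
width: 53.4
```

```bash
python3 -c "
from h import *
go(516,395-0,150,.066)"
```

```text
shift m [ 0.0149 -0.0561  0.    ] turn 0.001 | pos [504.8 338.  150. ] yaw 0.067 clk 17.93 w 53.4 F [ 1.06  0.11 -3.08] q7 [-1.09 -1.52]
```

>>> {"method": "move_arm", "body": {
  "series": [
    [[0.008, -0.025, 0], 0],
    [[0.013, -0.046, 0], 0],
    [[0.015, -0.056, 0], 0],
    [[0.015, -0.056, 0], 0],
    [[0.015, -0.056, 0], 0]
  ]
}}

```text
clock: 18.55
eef_pos: [516.2, 393.3, 150.1]
tool_rot: [3.138, -0.014, 0.065]
force: [0.0, -0.4, -2.6]
width: 53.2
```

```bash
python3 - <<'E'
from h import *
a,b=get_image("top"),get_image("side")
cv2.imwrite("pics/c3.png",np.hstack([cv2.resize(a[110:260,80:280],(400,300)),cv2.resize(b[150:300,150:350],(400,300))]))
go(516,395,10,.066)
for p in [(516-89,395,55),(516+89,395,55),(516,395-104,55),(516,395+104,55),(516,395,4)]:
    print((proj("top",p)-[80,110])*2,(proj("side",p)-[150,150])*2+[400,0])
E
```

```text
shift m [-0.0002 -0.0014  0.1403] turn -0.001 | pos [516.2 393.6 150.3] yaw 0.065 clk 18.65 w 53.5 F [ 0.34  0.67 -2.63] q7 [-1.13 -1.62]
[115.2 221.6] [618.2 211.2]
[122.6 104.4] [501.4 200.8]
[188.  164.4] [571. 157.]
[ 49.6 160.4] [546.2 261.2]
[128.  166.4] [561.2 228.4]
```

View pics/c3.png

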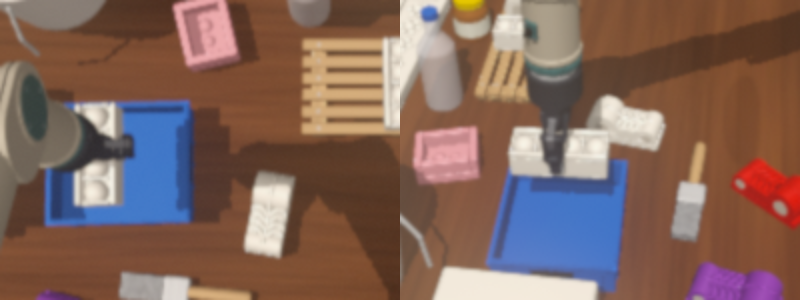

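The moulding hangs over the blue crate. The crate edges at about 45/190 and 102/224 in the crop match my projections of 50/188 and 104/222. Lowering it.

>>> {"method": "move_arm", "body": {
  "series": [
    [[0, -0.001, 0.04], 0],
    [[0, -0.001, 0.09], 0],
    [[0, -0.001, 0.12], 0],
    [[0, -0.001, 0.134], 0],
    [[0, -0.001, 0.136], 0]
  ]
}}

```text
clock: 19.27
eef_pos: [518.3, 393.7, 14.2]
tool_rot: [3.138, -0.014, 0.064]
force: [0.7, 0.3, -2.9]
width: 53.3
```

>>> {"method": "move_arm", "body": {
  "series": [
    [[0, 0, 0.001], 0],
    [[0, 0, 0.002], 0],
    [[0, 0, 0.002], 0]
  ]
}}

```text
clock: 19.65
eef_pos: [518.6, 394.1, 12.9]
tool_rot: [3.139, -0.015, 0.064]
force: [-0.1, -0.1, -2.8]
width: 53.6
```

>>> {"method": "move_arm", "body": {
  "series": [
    [[0, 0, 0.001], 0],
    [[0, 0, 0.002], 0],
    [[0, 0, 0.003], 0],
    [[0, 0, 0.003], 0]
  ]
}}

```text
clock: 20.15
eef_pos: [518.8, 394.2, 10.8]
tool_rot: [3.139, -0.015, 0.064]
force: [-0.7, -0.1, 6.1]
width: 53.2
```

Seated. Releasing, rising, and on to bracket L.

>>> {"method": "move_arm", "body": {
  "series": [
    [[0, 0, 0], 0],
    [[0, 0, 0], 0],
    [[0, 0, 0], 0],
    [[0, 0, 0], 0]
  ],
  "claw": 1
}}

```text
clock: 20.65
eef_pos: [518.8, 394.2, 10.7]
tool_rot: [3.139, -0.015, 0.064]
force: [0.2, 0.8, 0.3]
width: 85.7
```

>>> {"method": "move_arm", "body": {
  "series": [
    [[0, 0, -0.03], 0],
    [[0, 0, -0.07], 0],
    [[0, 0, -0.11], 0],
    [[0, 0, -0.13], 0]
  ]
}}

```text
clock: 21.15
eef_pos: [517.8, 394.7, 142.8]
tool_rot: [3.14, -0.017, 0.064]
force: [0.2, 0.6, -1.0]
width: 85.3
```

```bash
python3 -c "
from h import *
go(447,170,115,-.128)"
```

```text
shift m [-0.0851  0.2196  0.0278] turn 0.192 | pos [517.8 394.7 142.8] yaw 0.064 clk 21.15 w 85.3 F [ 0.16  0.62 -1.02] q7 [-1.12 -1.61]
```

>>> {"method": "move_arm", "body": {
  "series": [
    [[-0.085, 0.22, 0.02], 0.192],
    [[-0.085, 0.22, 0.02], 0.192],
    [[-0.085, 0.22, 0.02], 0.192],
    [[-0.085, 0.22, 0.025], 0.192],
    [[-0.085, 0.22, 0.025], 0.192]
  ]
}}

```text
clock: 21.78
eef_pos: [445.5, 165.7, 116.2]
tool_rot: [-3.141, -0.014, -0.135]
force: [0.0, 0.2, -0.0]
width: 85.3
```

>>> {"method": "move_arm", "body": {
  "series": [
    [[0, 0, 0], 0]
  ]
}}

```text
clock: 21.9
eef_pos: [445.8, 166.3, 116.0]
tool_rot: [-3.141, -0.014, -0.134]
force: [0.7, 0.5, 0.4]
width: 85.3
```

```bash
python3 - <<'E'
from h import *
go(447,170,6,-.128)
a,b=get_image("top"),get_image("side")
cv2.imwrite("pics/c4.png",np.hstack([cv2.resize(a[110:260,80:280],(400,300)),cv2.resize(b[150:300,150:350],(400,300))]))
E
```

```text
shift m [ 0.0007 -0.0038  0.11  ] turn -0.006 | pos [445.8 166.3 116. ] yaw -0.134 clk 21.9 w 85.3 F [0.66 0.48 0.45] q7 [-0.9  -1.29]
```

View pics/c4.png

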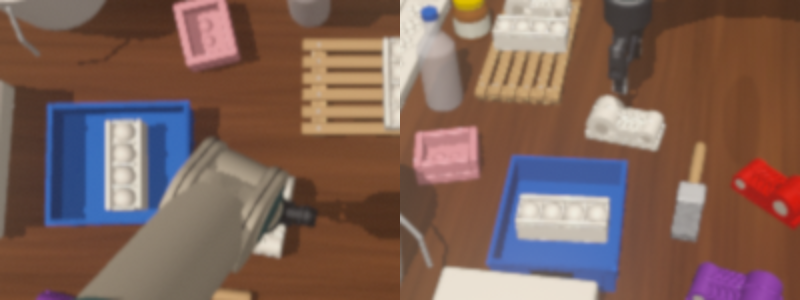

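The moulding lies flat and upright in the centre of the blue crate, at top crop (126,165). The gripper is over bracket L.

>>> {"method": "move_arm", "body": {
  "series": [
    [[0.001, -0.004, 0.04], 0],
    [[0.001, -0.004, 0.08], 0],
    [[0.001, -0.004, 0.11], 0],
    [[0.001, -0.004, 0.11], 0],
    [[0.001, -0.004, 0.11], 0]
  ]
}}

```text
clock: 22.62
eef_pos: [449.5, 170.5, 6.6]
tool_rot: [-3.141, -0.015, -0.133]
force: [0.1, 1.0, 0.6]
width: 85.4
```

>>> {"method": "move_arm", "body": {
  "series": [
    [[0, 0, 0], 0],
    [[0, 0, 0], 0],
    [[0, 0, 0], 0],
    [[0, 0, 0], 0],
    [[0, 0, 0], 0]
  ],
  "claw": 0
}}

```text
clock: 23.25
eef_pos: [450.3, 171.0, 7.9]
tool_rot: [-3.14, -0.017, -0.133]
force: [-1.2, -0.2, 7.3]
width: 53.2
```

>>> {"method": "move_arm", "body": {
  "series": [
    [[0, 0, -0.015], 0],
    [[0, 0, -0.04], 0],
    [[0, 0, -0.065], 0],
    [[0, 0, -0.09], 0],
    [[0, 0, -0.105], 0]
  ]
}}

```text
clock: 23.88
eef_pos: [448.2, 171.3, 113.9]
tool_rot: [-3.139, -0.017, -0.132]
force: [0.2, -0.6, -4.1]
width: 52.7
```

>>> {"method": "move_arm", "body": {
  "series": [
    [[0, 0, 0], 0],
    [[0, 0, 0], 0]
  ]
}}

```text
clock: 24.12
eef_pos: [447.5, 171.5, 113.3]
tool_rot: [-3.14, -0.016, -0.132]
force: [-0.4, 0.3, -6.0]
width: 52.9
```

```bash
python3 -c "
from h import *
weigh(12)
go(652-3.4,-27+92,140,.037)
go(530,-400,150,-.047)"
```

```text
Fz [-3.97 -5.19 -4.79 -4.11 -4.59 -4.96 -4.48 -5.06 -3.62 -3.89 -4.9  -4.55] mean -4.509454078672296 kg 0.4596793148493676
shift m [ 0.2127  0.0789 -0.0262] turn -0.169 | pos [448.2 171.3 113.8] yaw -0.132 clk 24.73 w 52.8 F [ 0.07 -0.42 -4.55] q7 [-0.89 -1.31]
shift m [ 0.1565  0.5555 -0.0362] turn -0.085 | pos [448.2 171.3 113.8] yaw -0.132 clk 24.73 w 52.8 F [ 0.07 -0.42 -4.55] q7 [-0.89 -1.31]
```

About 0.46 kg, so damp: rack, left slot.

>>> {"method": "move_arm", "body": {
  "series": [
    [[0.03, 0.01, -0.02], -0.04],
    [[0.085, 0.031, -0.027], -0.09],
    [[0.14, 0.052, -0.027], -0.14],
    [[0.19, 0.071, -0.027], -0.169],
    [[0.213, 0.079, -0.027], -0.169]
  ]
}}

```text
clock: 25.35
eef_pos: [650.8, 61.7, 144.4]
tool_rot: [3.139, -0.019, 0.034]
force: [-1.6, 0.5, -4.7]
width: 52.9
```

>>> {"method": "move_arm", "body": {
  "series": [
    [[0, 0, 0], 0],
    [[0, 0, 0], 0]
  ]
}}

```text
clock: 25.6
eef_pos: [649.4, 62.1, 143.7]
tool_rot: [3.139, -0.017, 0.034]
force: [-0.3, 0.1, -4.4]
width: 53.1
```

```bash
python3 -c "
from h import *
go(648,66,39,.037)"
```

```text
shift m [-0.0013 -0.0039  0.1047] turn -0.003 | pos [649.4  62.1 143.7] yaw 0.034 clk 25.6 w 53.1 F [-0.33  0.07 -4.41] q7 [-0.53 -1.12]
```

>>> {"method": "move_arm", "body": {
  "series": [
    [[-0.002, -0.004, 0.04], 0],
    [[-0.002, -0.004, 0.075], 0],
    [[-0.002, -0.004, 0.095], 0],
    [[-0.002, -0.004, 0.102], 0],
    [[-0.002, -0.004, 0.103], 0]
  ]
}}

```text
clock: 26.22
eef_pos: [649.4, 65.9, 41.3]
tool_rot: [3.139, -0.018, 0.034]
force: [0.7, -0.0, -4.1]
width: 53.2
```

>>> {"method": "move_arm", "body": {
  "series": [
    [[0, 0, 0.001], 0],
    [[0, 0, 0.002], 0],
    [[0, 0, 0.003], 0],
    [[0, 0, 0.003], 0]
  ]
}}

```text
clock: 26.72
eef_pos: [649.5, 65.9, 38.3]
tool_rot: [3.139, -0.018, 0.034]
force: [0.1, -0.5, -4.7]
width: 53.1
```

>>> {"method": "move_arm", "body": {
  "series": [
    [[0, 0, 0.001], 0],
    [[0, 0, 0.002], 0],
    [[0, 0, 0.002], 0]
  ]
}}

```text
clock: 27.1
eef_pos: [649.6, 65.9, 38.0]
tool_rot: [3.14, -0.018, 0.034]
force: [-4.1, 0.4, 7.1]
width: 52.9
```

Seated. Releasing, rising and backing off.

>>> {"method": "move_arm", "body": {
  "series": [
    [[0, 0, 0], 0],
    [[0, 0, 0], 0],
    [[0, 0, 0], 0],
    [[0, 0, 0], 0]
  ],
  "claw": 0.84
}}

```text
clock: 27.6
eef_pos: [649.7, 65.9, 37.9]
tool_rot: [3.14, -0.018, 0.034]
force: [-0.9, -0.6, -0.2]
width: 72.2
```

>>> {"method": "move_arm", "body": {
  "series": [
    [[0, 0, -0.03], 0],
    [[0, 0, -0.07], 0],
    [[0, 0, -0.11], 0],
    [[0, 0, -0.13], 0]
  ]
}}

```text
clock: 28.1
eef_pos: [648.2, 65.8, 169.9]
tool_rot: [3.14, -0.021, 0.034]
force: [-0.3, 0.0, -0.8]
width: 71.3
```

>>> {"method": "move_arm", "body": {
  "series": [
    [[-0.19, 0, -0.03], 0],
    [[-0.19, 0, -0.03], 0],
    [[-0.19, 0, -0.03], 0],
    [[-0.19, 0, -0.03], 0],
    [[-0.19, 0, -0.03], 0]
  ]
}}

```text
clock: 28.72
eef_pos: [458.3, 59.7, 196.0]
tool_rot: [3.14, -0.022, 0.035]
force: [0.2, 1.3, 0.2]
width: 71.9
```

```bash
python3 - <<'E'
from h import *
go(460,66,180,.037)
a,b=get_image("top"),get_image("side")
cv2.imwrite("pics/c5.png",np.hstack([cv2.resize(a[60:270,85:365],(400,300)),cv2.resize(b[100:310,120:400],(400,300))]))
w=cv2.inRange(cv2.cvtColor(a,cv2.COLOR_BGR2HSV),(0,0,150),(179,55,255))
show("top",w,(295,125,322,178),72,"brR");show("top",w,(265,125,292,178),66,"mo");show("top",w,(235,125,262,178),72,"brL");show("top",w,(125,165,160,220),40,"mo blue")
E
```

```text
shift m [ 0.0019 -0.0062  0.016 ] turn -0.002 | pos [458.3  59.7 196. ] yaw 0.035 clk 28.73 w 71.9 F [0.23 1.26 0.23] q7 [-0.75 -1.1 ]
brR [ 652.1 -117.1] [124.   57.8] long axis yaw 0.015
mo [649.2 -26.9] [139.1  57.9] long axis yaw 0.032
brL [643.3  65.5] [122.9  54. ] long axis yaw 0.027
mo blue [514.9 393.1] [138.8  52. ] long axis yaw 0.058
```

View pics/c5.png

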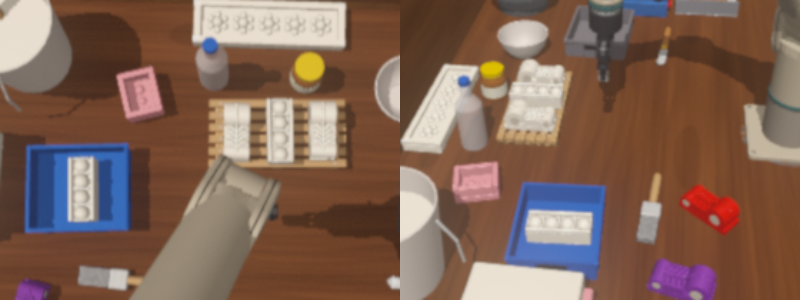

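Three casts lie flat, ornament up and side by side on the rack, and one moulding lies in the blue crate. All centres are within 10 mm of target and the bystanders haven't moved. Handing in.

```bash
python3 -c "
from cell import *
print(finish_job())"
```

```text
the job is handed in; nothing more can be done
None
```

All four casts are sorted and the job was handed in at about 29 s of the 72 s allowed; no verdict is reported.

| Cast (as seen from the robot) | Weight felt | Placed |
|---|---|---|
| Right bracket | about 0.53 kg, damp | rack, right slot |
| Right moulding | about 0.42 kg, damp | rack, middle slot |
| Left moulding | about 0.30 kg, dry | blue crate, centre |
| Left bracket | about 0.46 kg, damp | rack, left slot |

- **Last check:** both camera views showed every cast flat, ornament up and none touching another. Measured centres were within about 10 mm of target. By eye, no bystander had moved, and the gripper was clear of everything.
- **Less certain:** the right moulding, at about 0.42 kg, lies in the 0.365–0.435 kg band where either place counts. Single force readings scattered by about 0.5 N, so I averaged 12 for each cast.
- **Small disagreements:** the tool tilt had drifted to about 0.02 rad by the end, well within the 0.12 rad limit. The crates measured about 5% larger in the image than stated, but their projected edges still matched the picture to 1–3 image pixels.

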